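# Seat a spice tube's cap in the spring press

### The arm

A 7-joint arm with a two-finger parallel gripper is mounted at the origin on the work surface. World frame = base frame: x ahead of the robot, y to its left, z up, the work surface at z = 0. Lengths are in m, angles in rad, forces in N, time in s.
With the tool pointing down it reaches from about 0.4 to 0.85 m from the base axis. Payload 10.4 kg.
Tool frame: the origin (TCP) lies between the finger pads; the fingertips stand manip.tcp_to_tips ahead of it and the grasp point (between the pads) lies 2 mm behind it (manip.tcp_to_tips is the distance from the TCP to the fingertips, in m); y points along the fingers, z is the direction in which the jaws open and shut, and the axes are right-handed (so a half turn about y gives the same grasp; the last joint's range is limited). The gripper opens to 85 mm and grips with 20 to 120 N. Pads are 22 mm wide; open, the fingers measure 114 mm over their backs; the gripper's body (76 mm by 85 mm) begins 54 mm behind the grasp point. The pads swing forward as they close: fully open they stand 13 mm farther back than shut.
Start: joints at [1.267, 0.332, -0.065, 1.46, 0.022, 1.35, -0.088], TCP at [0.173, -0.601, 0.248] pointing down, gripper open.
Joint ranges: [-2.6, 2.6], [-0.5, 2.12], [-1.47, 1.34], [0.16, 2.42], [-1.27, 4.41], [0.06, 2.06], [-2.6, 2.6]. Speed limits (rad/s): [2.22, 2.22, 2.79, 2.79, 3.14, 3.14, 3.14].

### API

Orientations are given as a unit quaternion [x, y, z, w].
In Python, from workcell import manip gives the robot as it stands. The module is installed in compiled form; this text tells all that it offers.
- The arm moves only by the tool move_arm, never from a script. Its argument "increments" is a list of rows, each an object with "offset": the shift along the tool's x, y, z in m, a list of three; "yaw": the turn about the tool's y in degrees; "jaw": the closure in counts, from 0 (fully open) to 255 (shut). In form: [{"offset": [tx, ty, tz], "yaw": yaw, "jaw": jaw}, ...]. A call has 1 to 10 rows; each row is the pose to reach, as a shift and turn from the pose measured when the call began, along the tool's axes at that moment; what a row does not reach only later rows make up. A row lasts 1/12 s, in which the tool goes at most 41.7 mm and 7.16 degrees, less where a joint would pass 70% of its speed; a pose out of reach is approached as far as the arm can. A call with a gripper value outside its range is refused whole. The fingers move at their own pace and stop on an object; "squeeze" is the grip in N (left out, the last holds). Time passes only in rows, so rows that repeat a pose let the fingers close. It gives the time, the measured TCP pose, the force and the opening at its end, in the units of the state.
- manip.get_obs(): the state, without advancing time (a new reading comes with each control period).
- manip.camera(name): name is "side" or "top"; returns a dict with "pixels" (420x560x3 uint8, red, green, blue), "depth" (420x560 float32, m along the optical axis (not along the pixel's ray), 0 where there is no reading), "intrinsics" (3x3 intrinsics, pixels), "R" (3x3) and "t" (3): a world point X has camera coordinates R X + t. Camera axes: x right, y down, z forward; pixel columns grow to the right and rows downward; lengths in m; the calibration is good to about 2 mm. A picture is of the moment at which its call begins.
- manip.hand_in(): hands the job in, once; it reports no verdict.
Trained networks look in a picture, given as the dict that the camera call returned (one of the last four; its "shot" number tells which), for a name from the list of things; names that differ only in an ending like _2 or _b are one class to them, and where a whole thing is asked for, a point or a joint stands for the part that bears it (a point fixed in the world has none). Each returns a list of dicts, best first, with "confidence" (0 to 1); they miss things now and then, are a little off and sometimes report something else, mostly with a low value. They report only what shows in the picture. A call takes as long as a camera call. They do not tell look-alikes from the thing itself.
- manip.recognise(picture, query): "bbox" ([left, top, right, bottom] in pixels, round what is visible of it).
- manip.spot_point(picture, query): "centre" ([column, row] in pixels: a listed point, or the origin of a listed thing).
The state is a dict: "clock": time; "joint_pos": joint angles; "joint_velocities": joint speeds; "tau": joint torques, N m; "position": TCP position; "ee_rot": TCP orientation; "ft_force": force on the tool from outside, world axes, zero at the start; "torque": the same for the moment, N m; "grip_width": opening from 0.0 (shut) to 1.0 (fully open).
Only numpy, scipy, OpenCV 4.12 (cv2) and the standard library are available. Lean on these libraries where they do the work, as an engineer would, in place of code of your own. Each camera call takes 0.05 s, during which the arm holds its last target. There are 200 camera calls.

### The job

Lay the loose spice tube from the drawer floor into the press cradle with its cap facing the rubber pad, and let go of it. Then push the press's spring lever straight down past its first two clicks to the third, no farther, so the pad squeezes the cap home, and finish while still holding the lever down there: it springs back if let go. Leave the tin, scoop and spoon where they are.

Things in the scene. Friction and masses are not known exactly. Their poses are not given: they have to be found in the camera images.
- tube: The only loose spice tube: square glass jar lying on the drawer floor (10 mm above the work surface), any heading, 110 mm long, 36 x 36 mm section, about 130 g. Glass from x = -55 to +33 mm, then cork ring and round steel cap (34 mm wide, 18 mm long) at +x. Origin under its middle, x along its length to the cap, z up. The three tubes on the clear tiers are fixed, not for use
- tube_mid (a point): Centre of the tube: middle of its length, 18 mm above its underside
- tube_cap (a point): Centre of the outer face of the tube's cap, 55 mm from tube_mid along tube x
- press: Fixed press on the drawer floor. Base plate 252 x 75 x 12 mm; along its x: stop (inner face -60 mm, top z 48), cradle (-52 to +52; layout at point cradle), rubber pad (face +60 with lever up), grey housing (80 to 122, y +-30, top z 90), lever paddle (131 to 167). Origin under the cradle's middle at drawer-floor height; x from stop to pad, z up
- cradle (a point): Middle of the cradle floor, 12 mm above the press origin, axes as the press. Inside width 41 mm at the floor, flared rails 10 mm tall. The tube lies here along x, cap to +x, underside at this height, about 5 mm play at each end; the pad later pushes it against the stop
- pad: Rubber pad, 26 mm diameter, on a ram, with its own soft spring (500 N/m). It advances 0.4 mm towards the stop per 1 mm of lever travel and squeezes the tube from at most 25 mm of travel on. Origin coincides with the press origin when at rest (not at the rubber); x as the press
- lever (a joint): Lever travel straight down, m: starts at 0 (up); clicks at 0.012, 0.024, 0.036 (third, wanted) and 0.048; end stop 0.050. Springs all the way back up when let go. Resists with 5 N at the top, easing to 2 N just before the first click; at each click it jumps up by 4 to 5 N: at the third from about 7 N to 12 N. Marks 12 mm apart on the housing's side with a pointer show it
- lever_top (a point): Middle of the top of the lever's black paddle (36 mm along press x, 44 along y, 10 thick); moves with the lever. At rest 100 mm above the drawer floor, 149 mm from the press origin along press x, 27 mm from the housing's face. Press it from above, e.g. with closed fingertips
- paddle: The lever with its paddle. Origin coincides with that of the press when the lever is up (not at the paddle); sinks with the lever
- tin: Round aluminium tin with a button on its lid, 71 mm diameter, 50 mm high; a bystander, to be left where it is. Origin under its middle
- scoop: Green silicone pinch scoop, 84 mm long, 22 mm high; a bystander, to be left where it is. Origin under its middle
- spoon: Short birch spoon, 140 mm long, lying; a bystander, to be left where it is. Origin under its middle
Mind the look-alikes: they are no part of the job. What is shaped like the tube but orange is not meant.

How it is judged:
On the way, in this order (a step that is already met when the one before it is completed fails the run):
1. the tube lies in the cradle with its cap towards the pad, let go, and the lever is still up (x of tube_mid in the frame of press between -0.0075 and 0.0075 m and y of tube_mid in the frame of press between -0.005 and 0.005 m and z of tube_mid in the frame of press between 0.025 and 0.035 m and z of tube_cap in the frame of press between 0.025 and 0.035 m and x of tube_cap in the frame of press above 0.045 m and contact force between each of the arm, the fingers and tube below 0.2 N and value of joint lever below 0.004 m), for 0.2 s.
2. the lever is held at its third click and the pad squeezes the cap (value of joint lever between 0.0315 and 0.0405 m and contact force between pad and tube above 0.5 N and contact force between the fingers and paddle above 1 N), for 0.3 s.
At the end, for the whole second after the job is handed in: Tube flat in the cradle (within 7.5 mm lengthwise, 5 mm sideways and in height), cap towards the pad, untouched by the arm; fingers press the paddle with over 1 N and hold the lever still at 0.0315 to 0.0405 m; the pad presses the tube with over 0.5 N (all of step 2 and x of tube_mid in the frame of press between -0.0075 and 0.0075 m and y of tube_mid in the frame of press between -0.005 and 0.005 m and z of tube_mid in the frame of press between 0.025 and 0.035 m and z of tube_cap in the frame of press between 0.025 and 0.035 m and x of tube_cap in the frame of press above 0.045 m and contact force between each of the arm, the fingers and tube below 0.2 N and velocity of joint lever between -0.01 and 0.01 m/s and linear speed of tube below 0.01 m/s); the arm keeps its last pose, push and grip.
It fails at once if the lever is pushed on beyond the third click, to the fourth (value of joint lever above 0.0435 m).
It fails at once if the tin, the scoop or the spoon is shifted by more than 30 mm (distance of any of tin, scoop, spoon from where it was at the start of the episode above 0.03 m).
It also fails if it takes over 56 s, if anything falls off the work surface, if the arm or the gripper's body presses on something with over 40 N, if the wrist force passes 120 N, or if a joint passes its speed limit or range.

## Working session

There is one attempt and no reset: what is moved stays moved. The work goes in short steps, Python scripts to look and compute and a tool call to move; the robot and the scene stay as the last step left them, time stands still between calls to the robot, and variables do not carry over. Pictures are saved under pics/ and viewed, about 8 in all and at most 12, crops included, and the job is handed in when it is done.

Besides the shell and the picture viewer there is one more tool, called after "Call:" as name(argument=value, ...), one argument or row to a line, values as JSON. move_arm: Moves the arm, as the interface text tells. Its arguments: {"type":"object","properties":{"increments":{"type":"array","items":{"type":"object","properties":{"offset":{"type":"array","items":{"type":"number"}},"yaw":{"type":"number"},"jaw":{"type":"number"}}}},"squeeze":{"type":"number"}},"required":["increments"]}

```bash
mkdir -p pics; cat > h.py <<'E'
import numpy as np, cv2
from workcell import manip
def ray2w(c,px,d):
    K=c["intrinsics"]; v=np.linalg.inv(K)@np.array([px[0],px[1],1.0])
    return c["R"].T@(v*d-c["t"])
def onplane(c,px,z):
    K=c["intrinsics"]; v=c["R"].T@(np.linalg.inv(K)@np.array([px[0],px[1],1.0])); o=-c["R"].T@c["t"]
    return o+v*(z-o[2])/v[2]
def cloud(c):
    K=c["intrinsics"];h,w=c["depth"].shape;u,v=np.meshgrid(np.arange(w),np.arange(h))
    P=np.stack([u,v,np.ones_like(u)],-1)@np.linalg.inv(K).T*c["depth"][...,None]
    return (P-c["t"])@c["R"]
def proj(c,X):
    q=c["intrinsics"]@(c["R"]@np.asarray(X)+c["t"]); return q[:2]/q[2]
def save(c,n): cv2.imwrite("pics/"+n,cv2.cvtColor(c["pixels"],cv2.COLOR_RGB2BGR))
E
python3 - <<'E'
from h import *
print(manip.get_obs(), manip.tcp_to_tips)
for n in ("top","side"):
    c=manip.camera(n); save(c,n+"0.png")
    print(n,"cam at",-c["R"].T@c["t"])
    for q in ("tube","press","tin","scoop","spoon"):
        print(q,[(r["bbox"],round(r["confidence"],2)) for r in manip.recognise(c,q)[:5]])
    for q in ("tube_mid","tube_cap","press","cradle","lever_top","pad"):
        zz={"tube_mid":.028,"tube_cap":.028,"press":.01,"cradle":.022,"lever_top":.11,"pad":.01}[q]
        for r in manip.spot_point(c,q)[:5]: print(q,np.round(r["centre"],1),round(r["confidence"],2),np.round(onplane(c,r["centre"],zz),3))
E
```

```text
{'clock': 0.0, 'joint_pos': array([ 1.26739866,  0.33283454, -0.06468558,  1.46095709,  0.02156699,
        1.34991709, -0.08851475]), 'joint_velocities': array([-0.00069881,  0.0004153 , -0.00233734,  0.00033037,  0.00025677,
       -0.00108428,  0.00116997]), 'tau': array([-9.55928772e-04, -6.25441360e+01,  4.86465264e-02, -3.91593218e+01,
        1.62767567e-02,  9.98325530e-03,  3.17858883e-05]), 'position': array([ 0.17309714, -0.60017248,  0.24753166]), 'ee_rot': array([-0.09903075,  0.70064523, -0.69965391,  0.09886144]), 'ft_force': array([-0.36788657,  1.26831483,  0.40129309]), 'torque': array([-0.00645723, -0.0320929 , -0.01470055]), 'grip_width': 1.0016860672155856} 0.017
top cam at [ 0.39079396 -0.07359447  1.23781049]
tube [([434.8, 180.5, 472.5, 215.9], 0.79), ([352.2, 295.9, 380.1, 339.6], 0.67), ([311.6, 182.6, 351.7, 203.7], 0.59)]
press [([206.0, 154.5, 253.1, 242.5], 0.72)]
tin [([214.6, 104.0, 238.7, 131.9], 0.77)]
scoop [([258.1, 107.4, 268.6, 129.4], 0.7), ([208.9, 204.8, 227.0, 237.7], 0.59)]
spoon [([97.1, 161.1, 115.9, 205.2], 0.72)]
tube_mid [331.  192.4] 0
[... 723 characters left out ...]
[([171.3, 221.2, 195.9, 247.0], 0.89), ([167.4, 333.7, 215.2, 351.5], 0.66)]
scoop [([185.2, 202.4, 207.1, 217.8], 0.66)]
spoon [([168.3, 333.3, 215.1, 349.4], 0.61)]
tube_mid [378.5 197.8] 0.7 [ 0.189 -0.307  0.028]
tube_mid [272.7 187.1] 0.61 [ 0.557 -0.234  0.028]
tube_mid [308.9 130.6] 0.55 [ 0.523 -0.565  0.028]
tube_cap [311.4 137.3] 0.81 [ 0.502 -0.531  0.028]
tube_cap [394.  193.9] 0.71 [ 0.141 -0.343  0.028]
tube_cap [264.3 195.9] 0.58 [ 0.571 -0.185  0.028]
press [240.5 247.6] 0.77 [0.573 0.037 0.01 ]
cradle [235.2 245.5] 0.95 [0.588 0.043 0.022]
lever_top [274.2 250.9] 0.61 [0.44  0.079 0.11 ]
pad [272.4 185.4] 0.49 [ 0.567 -0.257  0.01 ]
pad [187.2 343.2] 0.33 [0.592 0.396 0.01 ]
```

```bash
python3 - <<'E'
import cv2
a=cv2.imread("pics/top0.png");
cv2.imwrite("pics/top0c.png",cv2.resize(a[90:350,90:490],(800,520),interpolation=cv2.INTER_CUBIC))
E
```

```text
(no output)
```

View pics/top0c.png

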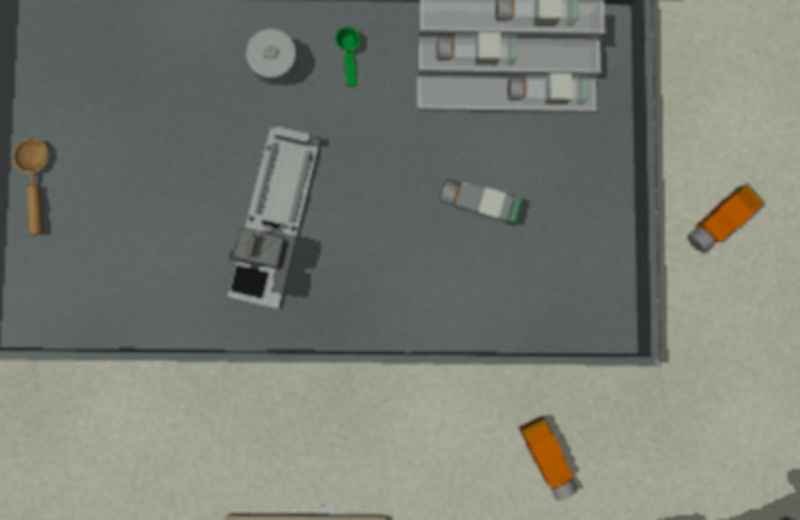

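The loose tube is at full-image (331,190), clear glass with its cap on the left at about (314,185). The look-alikes are orange ones at (455,198) and (364,320), plus three fixed tubes on the tiers at about (350,95-135). I choose (331,190). Next I measure the tube and press from depth and check with a close crop.

```bash
python3 - <<'E'
from h import *
ims=[]
for n in ("top","side"):
    c=manip.camera(n); W=cloud(c); ok=c["depth"]>0
    fl=W[ok&(abs(W[...,0]-.45)<.02)&(abs(W[...,1]+.1)<.05)]; print(n,"floor z",np.median(fl[:,2]))
    m=ok&(abs(W[...,0]-.553)<.085)&(abs(W[...,1]+.24)<.085)&(W[...,2]>.022)&(W[...,2]<.09)
    P=W[m]; r=cv2.minAreaRect((P[:,:2]*1000).astype(np.float32)); print("tube",len(P),r,"z",np.percentile(P[:,2],[5,50,95]).round(3))
    b=[]
    for lo,hi,nm in((.016,.026,"base"),(.027,.04,"rails"),(.05,.066,"stop"),(.088,.108,"housing/paddle")):
        m=ok&(abs(W[...,0]-.51)<.16)&(abs(W[...,1]-.06)<.09)&(W[...,2]>lo)&(W[...,2]<hi)&(abs(W[...,1]-(.043-.22*(W[...,0]-.584)))<.06)
        P=W[m]
        if len(P)>5:
            r=cv2.minAreaRect((P[:,:2]*1000).astype(np.float32)); 
            e=np.array([-np.cos(np.radians(12.5)),np.sin(np.radians(12.5))]); g=np.array([-e[1],e[0]])
            s=(P[:,:2]-[.584,.043])@e*1000; t=(P[:,:2]-[.584,.043])@g*1000
            print(nm,len(P),[np.round(q,1) for q in r],"z",np.median(P[:,2]).round(3),"s",s.min().round(),s.max().round(),"t",t.min().round(),t.max().round())
    for X,z in (((.553,-.24),.03),((.52,.055),.03)):
        u,v=map(int,proj(c,[*X,z])); ims.append(cv2.resize(c["pixels"][v-50:v+50,u-65:u+65],(390,300),interpolation=cv2.INTER_CUBIC)); print("crop origin",u-65,v-50)
o=np.vstack([np.hstack(ims[:2]),np.hstack(ims[2:])]); cv2.imwrite("pics/close.png",o[...,::-1])
E
```

```text
top floor z 0.011878661019014327
tube 533 ((558.8238525390625, -240.35995483398438), (109.8923110961914, 37.03314208984375), 73.65238189697266) z [0.033 0.047 0.051]
base 1211 [array([509.6,  59.9]), array([114.2, 339.9]), np.float64(78.1)] z 0.023 s -94.0 247.0 t -57.0 58.0
rails 346 [array([532.6,  52. ]), array([ 73.4, 248.8]), np.float64(77.3)] z 0.03 s -72.0 177.0 t -35.0 39.0
stop 114 [array([556.6,  43.9]), array([ 49.7, 195.9]), np.float64(79.1)] z 0.059 s -71.0 125.0 t -22.0 32.0
housing/paddle 365 [array([468. ,  70.1]), array([64.4, 81.9]), np.float64(66.0)] z 0.101 s 82.0 164.0 t -34.0 32.0
crop origin 264 141
crop origin 160 151
side floor z 0.011500347593383552
tube 337 ((577.4457397460938, -244.46359252929688), (117.49639129638672, 82.52936553955078), 71.10089874267578) z [0.027 0.045 0.052]
base 920 [array([511.2,  58.9]), array([116.1, 334.7]), np.float64(77.8)] z 0.022 s -93.0 242.0 t -58.0 59.0
rails 286 [array([531.2,  58.6]), array([ 75.3, 246.2]), np.float64(78.6)] z 0.031 s -68.0 178.0 t -43.0 33.0
stop 111 [array([558.9,  53. ]), array([ 49.4, 198.2]), np.float64(75.4)] z 0.058 s -72.0 126.0 t -32.0 24.0
housing/paddle 267 [array([463.6,  73.2]), array([65.2, 87.8]), np.float64(71.2)] z 0.101 s 82.0 168.0 t -37.0 32.0
crop origin 209 135
crop origin 188 202
```

View pics/close.png

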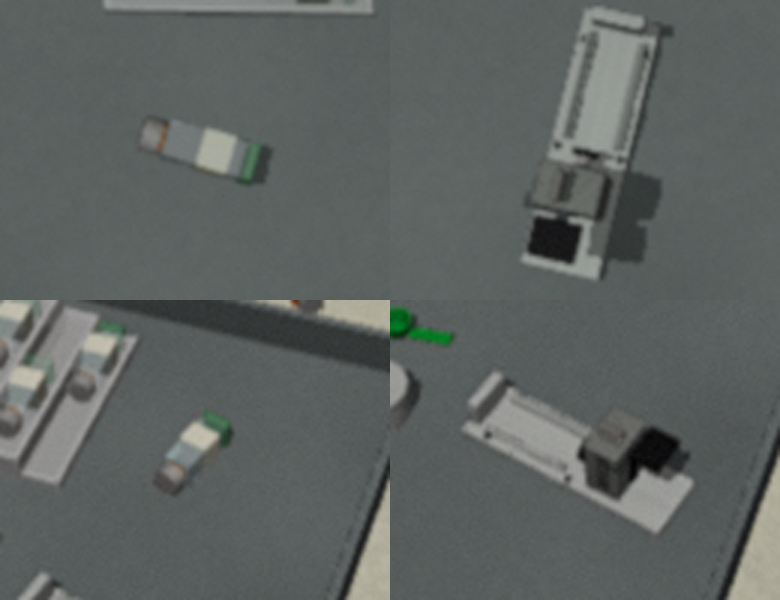

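The crop confirms the choice: clear glass tube with green bottom to the right and steel cap to the left (top crop, cap at (152,135)). The press has its stop at the top and the black paddle at the bottom. I'll refine the press pose from the bright base plate.

```bash
python3 - <<'E'
from h import *
for n in ("top","side"):
    c=manip.camera(n); W=cloud(c); ok=c["depth"]>0
    g=c["pixels"].astype(int).mean(-1)
    roi=ok&(abs(W[...,0]-.51)<.17)&(abs(W[...,1]-(.055-.21*(W[...,0]-.53)))<.06)
    m=roi&(g>115)&(W[...,2]<.04)
    # intersect the base plane at z=.022 by ray, not depth
    vs,us=np.nonzero(m); 
    Q=np.array([onplane(c,(u,v),.022)[:2] for u,v in zip(us,vs)])
    r=cv2.minAreaRect((Q*1000).astype(np.float32)); print(n,len(Q),r)
    th=np.radians(180-12);
    # tube
    m=ok&(abs(W[...,0]-.556)<.07)&(abs(W[...,1]+.24)<.07)&(W[...,2]>.024)&(W[...,2]<.06)
    ncc,l,st,ct=cv2.connectedComponentsWithStats(m.astype(np.uint8)); k=1+st[1:,4].argmax(); P=W[l==k]
    print("tube",len(P),cv2.minAreaRect((P[:,:2]*1000).astype(np.float32)))
    # housing top & paddle
    for nm,cond in (("paddle",(g<40)&(W[...,2]>.09)),("housing",(g>50)&(W[...,2]>.09))):
        P=W[roi&cond]; print(nm,len(P),cv2.minAreaRect((P[:,:2]*1000).astype(np.float32)) if len(P)>4 else "",np.median(P[:,2]))
    P=W[roi&(W[...,2]>.045)&(W[...,2]<.066)&(W[...,0]>.62)]; print("stop",len(P),cv2.minAreaRect((P[:,:2]*1000).astype(np.float32)),P.mean(0))
E
```

```text
top 1069 ((531.0609741210938, 54.4056396484375), (74.65132141113281, 251.0701446533203), 77.522216796875)
tube 524 ((558.5946655273438, -240.15724182128906), (109.7029800415039, 37.09230041503906), 74.39697265625)
paddle 175 ((454.2850036621094, 66.85649108886719), (41.568599700927734, 74.10267639160156), 67.43803405761719) 0.11186407604195493
housing 424 ((462.27362060546875, 71.48445129394531), (64.65713500976562, 86.73927307128906), 76.06633758544922) 0.10201471472026907
stop 89 ((646.116455078125, 26.566370010375977), (49.82966613769531, 12.702981948852539), 76.28699493408203) [0.64505862 0.02613278 0.05819452]
side 1049 ((532.2598876953125, 56.21385955810547), (75.30995178222656, 251.31094360351562), 77.34981536865234)
tube 330 ((556.9832153320312, -236.7828369140625), (116.29498291015625, 42.313682556152344), 76.69192504882812)
paddle 149 ((450.84393310546875, 80.05064392089844), (44.706329345703125, 69.75755310058594), 89.03038787841797) 0.11075468596737563
housing 251 ((469.0605163574219, 72.39940643310547), (61.74761199951172, 78.48810577392578), 71.20465087890625) 0.10099854080006551
stop 79 ((645.9673461914062, 30.62899398803711), (53.25115966796875, 14.578086853027344), 81.62899017333984) [0.64523769 0.03243992 0.05584877]
```

```bash
cat >> h.py <<'E'
from scipy.spatial.transform import Rotation as Ro
def state():
    o=manip.get_obs(); R=Ro.from_quat(o["ee_rot"]).as_matrix()
    h=lambda v: np.degrees(np.arctan2(v[1],v[0])).round(2)
    print("t",round(o["clock"],2),"p",o["position"].round(4),"y",R[:,1].round(3),"xhead",h(R[:,0]),"zhead",h(R[:,2]),"F",o["ft_force"].round(2),"w",round(o["grip_width"],3),"q",o["joint_pos"].round(2))
    return o,R
def off(target):
    o,R=state(); print("offset",(R.T@(np.asarray(target)-o["position"])).round(4))
E
python3 -c "
from h import *
off([.558,-.239,.16])"
```

```text
t 1.4 p [ 0.1732 -0.6005  0.2483] y [ 0. -0. -1.] xhead -163.91 zhead -73.91 F [-0.46 -0.1   0.15] w 1.003 q [ 1.27  0.33 -0.06  1.46  0.02  1.35 -0.09]
offset [-0.4699  0.0883 -0.2408]
```

Call:
move_arm(
  increments=[
    {"offset":[-0.47,0.05,-0.241],"yaw":-59,"jaw":0},
    {"offset":[-0.47,0.05,-0.241],"yaw":-59,"jaw":0},
    {"offset":[-0.47,0.05,-0.241],"yaw":-59,"jaw":0},
    {"offset":[-0.47,0.05,-0.241],"yaw":-59,"jaw":0},
    {"offset":[-0.47,0.05,-0.241],"yaw":-59,"jaw":0},
    {"offset":[-0.47,0.05,-0.241],"yaw":-59,"jaw":0},
    {"offset":[-0.47,0.05,-0.241],"yaw":-59,"jaw":0},
    {"offset":[-0.47,0.05,-0.241],"yaw":-59,"jaw":0},
    {"offset":[-0.47,0.05,-0.241],"yaw":-59,"jaw":0},
    {"offset":[-0.47,0.05,-0.241],"yaw":-59,"jaw":0},
  ],
)

```text
clock: 2.23
position: [0.4766, -0.3149, 0.2092]
ee_rot: [0.431, -0.56, 0.56, -0.432]
ft_force: [0.3, -1.3, -0.1]
grip_width: 1.001
```

```bash
python3 -c "
from h import *
off([.558,-.239,.12])"
```

```text
t 2.23 p [ 0.4766 -0.3149  0.2092] y [ 0.001 -0.001 -1.   ] xhead -104.78 zhead -14.78 F [ 0.28 -1.29 -0.07] w 1.001 q [ 0.87  0.27 -0.43  1.64  0.12  1.25  0.16]
offset [-0.0942  0.0892  0.0593]
```

Call:
move_arm(
  increments=[
    {"offset":[-0.094,0.06,0.059],"yaw":0,"jaw":0},
    {"offset":[-0.094,0.06,0.059],"yaw":0,"jaw":0},
    {"offset":[-0.094,0.06,0.059],"yaw":0,"jaw":0},
    {"offset":[-0.094,0.09,0.059],"yaw":0,"jaw":0},
    {"offset":[-0.094,0.09,0.059],"yaw":0,"jaw":0},
    {"offset":[-0.094,0.09,0.059],"yaw":0,"jaw":0},
  ],
)

```text
clock: 2.73
position: [0.5568, -0.2388, 0.1181]
ee_rot: [-0.432, 0.561, -0.559, 0.431]
ft_force: [-0.2, -0.4, 1.6]
grip_width: 1.001
```

```bash
python3 -c "
from h import *
off([.558,-.239,.043])
c=manip.camera('side'); u,v=map(int,proj(c,[.558,-.239,.06])); cv2.imwrite('pics/s1.png',cv2.resize(c['pixels'][v-60:v+60,u-80:u+80],(640,480),interpolation=cv2.INTER_CUBIC)[...,::-1])"
```

```text
t 2.73 p [ 0.5568 -0.2388  0.1181] y [-0.002  0.001 -1.   ] xhead -104.75 zhead -14.75 F [-0.24 -0.4   1.59] w 1.001 q [ 0.7   0.44 -0.46  1.64  0.21  1.12 -0.08]
offset [-0.0001  0.0751  0.0014]
```

View pics/s1.png

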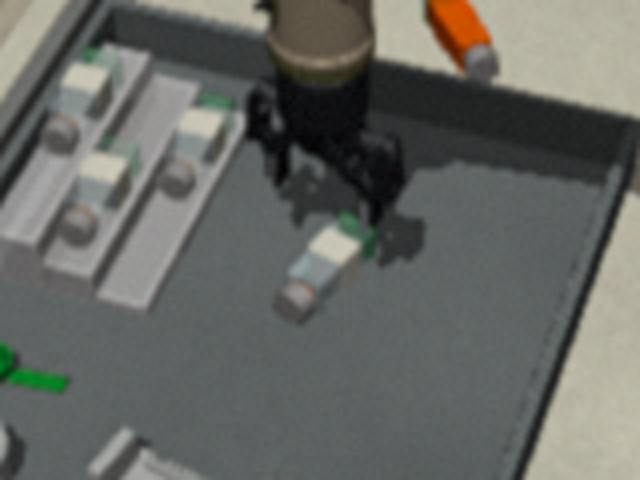

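The gripper straddles the tube: tube at crop (325,265), fingers above and behind it, tier clear. Descending.

Call:
move_arm(
  increments=[
    {"offset":[0,0.035,0.001],"yaw":0,"jaw":0},
    {"offset":[0,0.065,0.001],"yaw":0,"jaw":0},
    {"offset":[0,0.075,0.001],"yaw":0,"jaw":0},
    {"offset":[0,0.075,0.001],"yaw":0,"jaw":0},
    {"offset":[0,0.075,0.001],"yaw":0,"jaw":200},
    {"offset":[0,0.075,0.001],"yaw":0,"jaw":200},
    {"offset":[0,0.075,0.001],"yaw":0,"jaw":200},
    {"offset":[0,0.075,0.001],"yaw":0,"jaw":200},
    {"offset":[0,0.075,0.001],"yaw":0,"jaw":200},
    {"offset":[0,0.075,0.001],"yaw":0,"jaw":200},
  ],
  squeeze=40,
)

```text
clock: 3.62
position: [0.5593, -0.2408, 0.0465]
ee_rot: [0.431, -0.559, 0.561, -0.431]
ft_force: [-0.7, 0.2, 7.4]
grip_width: 0.412
```

Call:
move_arm(
  increments=[
    {"offset":[0,0,0],"yaw":0,"jaw":200},
    {"offset":[0,0,0],"yaw":0,"jaw":200},
    {"offset":[0,0,0],"yaw":0,"jaw":200},
    {"offset":[0,0,0],"yaw":0,"jaw":200},
  ],
)

```text
clock: 3.95
position: [0.5592, -0.2407, 0.0466]
ee_rot: [0.431, -0.559, 0.561, -0.431]
ft_force: [-0.3, 0.5, -0.5]
grip_width: 0.412
```

```bash
python3 -c "
from h import *
off([.581,.044,.13])"
```

```text
t 3.95 p [ 0.5592 -0.2407  0.0466] y [ 0.002 -0.002 -1.   ] xhead -104.85 zhead -14.85 F [-0.33  0.54 -0.48] w 0.412 q [ 0.68  0.52 -0.44  1.69  0.26  0.99 -0.11]
offset [-0.2807 -0.084  -0.0517]
```

Call:
move_arm(
  increments=[
    {"offset":[0,-0.03,0],"yaw":0,"jaw":200},
    {"offset":[0,-0.06,0],"yaw":0,"jaw":200},
    {"offset":[0,-0.084,0],"yaw":0,"jaw":200},
    {"offset":[-0.03,-0.084,-0.005],"yaw":-4,"jaw":200},
    {"offset":[-0.06,-0.084,-0.01],"yaw":-10,"jaw":200},
    {"offset":[-0.09,-0.084,-0.016],"yaw":-17,"jaw":200},
    {"offset":[-0.12,-0.084,-0.022],"yaw":-24,"jaw":200},
    {"offset":[-0.15,-0.084,-0.028],"yaw":-31,"jaw":200},
    {"offset":[-0.18,-0.084,-0.034],"yaw":-38,"jaw":200},
    {"offset":[-0.21,-0.084,-0.04],"yaw":-45,"jaw":200},
  ],
)

```text
clock: 4.78
position: [0.5739, -0.026, 0.1301]
ee_rot: [0.614, -0.35, 0.352, -0.614]
ft_force: [0.2, 0.3, -0.8]
grip_width: 0.414
```

```bash
python3 -c "
from h import *
off([.581,.044,.13])
c=manip.camera('side'); o=manip.get_obs()['position'];u,v=map(int,proj(c,o)); print(u,v);cv2.imwrite('pics/s2.png',cv2.resize(c['pixels'][v-60:v+60,u-80:u+80],(640,480),interpolation=cv2.INTER_CUBIC)[...,::-1])"
```

```text
t 4.78 p [ 0.5739 -0.026   0.1301] y [ 0.002 -0.002 -1.   ] xhead -59.51 zhead 30.49 F [ 0.21  0.29 -0.77] w 0.414 q [ 0.53  0.4  -0.69  1.71  0.28  1.13  0.29]
offset [-0.0567 -0.      0.0416]
244 211
```

View pics/s2.png

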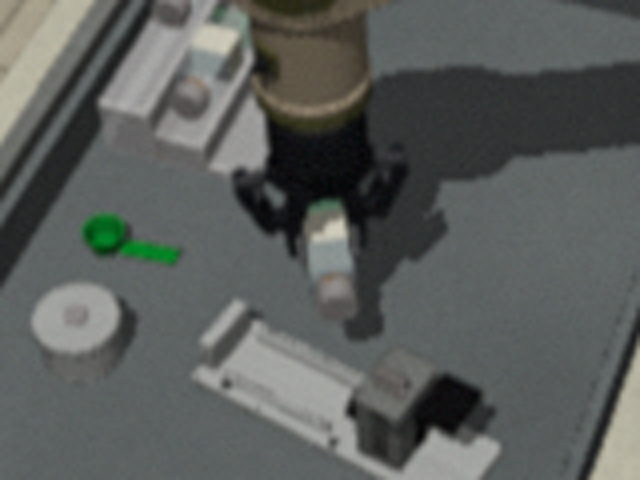

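Tube is held level with its cap toward the viewer (crop (335,295)); the press below is clear. Continuing slightly higher so it passes over the housing.

Call:
move_arm(
  increments=[
    {"offset":[-0.005,-0.03,0.005],"yaw":-7,"jaw":200},
    {"offset":[-0.015,-0.03,0.01],"yaw":-14,"jaw":200},
    {"offset":[-0.025,-0.03,0.018],"yaw":-21,"jaw":200},
    {"offset":[-0.035,-0.03,0.025],"yaw":-28,"jaw":200},
    {"offset":[-0.045,-0.03,0.033],"yaw":-35,"jaw":200},
    {"offset":[-0.057,-0.03,0.042],"yaw":-42,"jaw":200},
    {"offset":[-0.057,-0.03,0.042],"yaw":-47,"jaw":200},
    {"offset":[-0.057,-0.03,0.042],"yaw":-47,"jaw":200},
    {"offset":[-0.057,-0.03,0.042],"yaw":-47,"jaw":200},
    {"offset":[-0.057,-0.03,0.042],"yaw":-47,"jaw":200},
  ],
)

```text
clock: 5.67
position: [0.5799, 0.0517, 0.1604]
ee_rot: [-0.703, 0.072, -0.074, 0.704]
ft_force: [0.1, -0.0, -0.7]
grip_width: 0.411
```

```bash
python3 -c "
from h import *
off([.581,.044,.10])
c=manip.camera('side'); o=manip.get_obs()['position']
for q,z in (('tube_mid',o[2]-.018),('tube_cap',o[2]-.018),('cradle',.022),('lever_top',.11)):
  for r in manip.spot_point(c,q)[:3]: print(q,r['centre'],round(r['confidence'],2),onplane(c,r['centre'],z).round(4))
u,v=map(int,proj(c,o-[0,0,.04])); print(u,v);cv2.imwrite('pics/s3.png',cv2.resize(c['pixels'][v-45:v+45,u-60:u+60],(800,600),interpolation=cv2.INTER_CUBIC)[...,::-1])"
```

```text
t 5.67 p [0.5799 0.0517 0.1604] y [ 0.002  0.001 -1.   ] xhead -11.81 zhead 78.19 F [ 0.08 -0.02 -0.73] w 0.411 q [ 0.53  0.44 -0.87  1.65  0.35  1.21  0.95]
offset [ 0.0025  0.0604 -0.0074]
tube_mid [377.8, 191.8] 0.86 [ 0.1929 -0.2274  0.1425]
tube_mid [233.8, 226.6] 0.79 [0.5785 0.0556 0.1425]
tube_mid [308.5, 126.4] 0.6 [ 0.4975 -0.4595  0.1425]
tube_cap [393.7, 194.5] 0.75 [ 0.142  -0.2326  0.1425]
tube_cap [188.9, 347.2] 0.61 [0.5384 0.4531 0.1425]
tube_cap [313.4, 138.4] 0.59 [ 0.4623 -0.4036  0.1425]
cradle [236.0, 245.5] 0.6 [0.586  0.0417 0.022 ]
lever_top [272.7, 251.8] 0.72 [0.4432 0.0838 0.11  ]
234 229
```

View pics/s3.png

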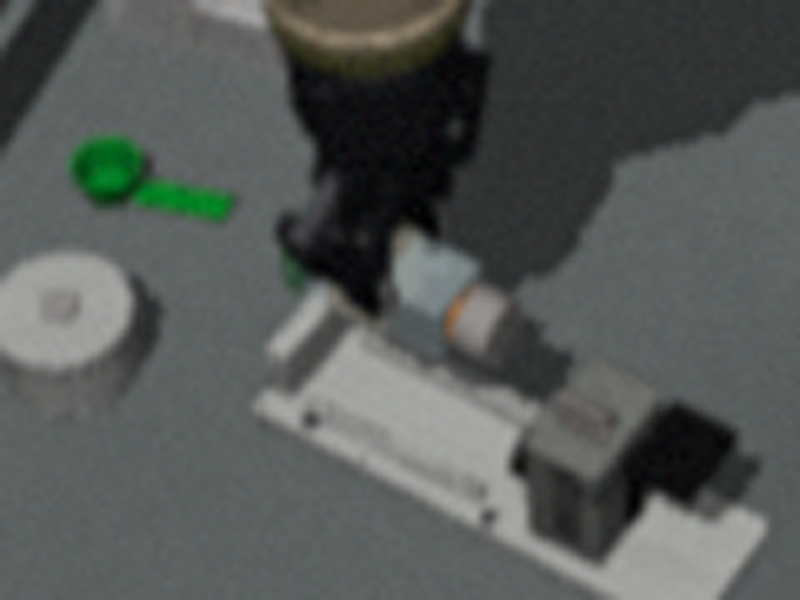

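Tube is above and slightly behind the cradle, cap (crop (490,320)) toward the pad and housing. Lowering partway and measuring the tube in the press frame.

Call:
move_arm(
  increments=[
    {"offset":[0.0025,0.03,-0.0075],"yaw":0.7,"jaw":200},
    {"offset":[0.0025,0.06,-0.0075],"yaw":0.7,"jaw":200},
    {"offset":[0.0025,0.06,-0.0075],"yaw":0.7,"jaw":200},
    {"offset":[0.0025,0.06,-0.0075],"yaw":0.7,"jaw":200},
    {"offset":[0.0025,0.06,-0.0075],"yaw":0.7,"jaw":200},
  ],
)

```text
clock: 6.33
position: [0.5817, 0.0451, 0.1022]
ee_rot: [-0.702, 0.074, -0.077, 0.704]
ft_force: [-0.3, 0.7, -1.8]
grip_width: 0.411
```

```bash
cat > m.py <<'E'
from h import *
import sys
C=np.array([.581,.044]); a=np.radians(167.5); e=np.array([np.cos(a),np.sin(a)]); g=np.array([-e[1],e[0]])
o,R=state(); off([*C,.059])
c=manip.camera('side'); W=cloud(c); s=(W[...,:2]-C)@e*1000; t=(W[...,:2]-C)@g*1000; z=W[...,2]
zb=o["position"][2]-.0366
px=c["pixels"].astype(int); 
m=(c["depth"]>0)&(abs(t)<35)&(s>25)&(s<72)&(z>zb+.006)&(z<zb+.045)
print("cap pts",m.sum(),"s pct",np.percentile(s[m],[50,90,97,100]).round(1),"t pct",np.percentile(t[m],[0,5,50,95,100]).round(1),"z",np.percentile(z[m],[2,50,98]).round(3))
bins=np.arange(25,76,4); print("top z/t range by s",[(int(b),int(((s>b)&(s<=b+4)&m).sum()),*( [z[(s>b)&(s<=b+4)&m].max().round(3),t[(s>b)&(s<=b+4)&m].min().round(0),t[(s>b)&(s<=b+4)&m].max().round(0)] if ((s>b)&(s<=b+4)&m).any() else [])) for b in bins])
u,v=map(int,proj(c,[*(C+e*.02),.05])); cv2.imwrite('pics/'+sys.argv[1],cv2.resize(px[v-45:v+45,u-60:u+60].astype(np.uint8),(800,600),interpolation=cv2.INTER_CUBIC)[...,::-1])
E
python3 m.py s4.png
```

```text
t 6.33 p [0.5817 0.0451 0.1022] y [ 0.004  0.002 -1.   ] xhead -12.32 zhead 77.69 F [-0.26  0.75 -1.82] w 0.411 q [ 0.51  0.5  -0.83  1.71  0.41  1.11  0.91]
t 6.33 p [0.5817 0.0451 0.1022] y [ 0.004  0.002 -1.   ] xhead -12.32 zhead 77.69 F [-0.26  0.75 -1.82] w 0.411 q [ 0.51  0.5  -0.83  1.71  0.41  1.11  0.91]
offset [-0.0006  0.0432 -0.0013]
cap pts 140 s pct [41.9 55.1 56.4 57. ] t pct [-21.9 -20.4  -8.9   9.3  15.5] z [0.075 0.096 0.105]
top z/t range by s [(25, 17, np.float64(0.105), np.float64(-22.0), np.float64(15.0)), (29, 20, np.float64(0.108), np.float64(-22.0), np.float64(12.0)), (33, 17, np.float64(0.107), np.float64(-19.0), np.float64(9.0)), (37, 12, np.float64(0.103), np.float64(-19.0), np.float64(10.0)), (41, 13, np.float64(0.103), np.float64(-20.0), np.float64(4.0)), (45, 12, np.float64(0.103), np.float64(-18.0), np.float64(5.0)), (49, 13, np.float64(0.103), np.float64(-18.0), np.float64(8.0)), (53, 36, np.float64(0.107), np.float64(-20.0), np.float64(11.0)), (57, 0), (61, 0), (65, 0), (69, 0), (73, 0)]
```

View pics/s4.png

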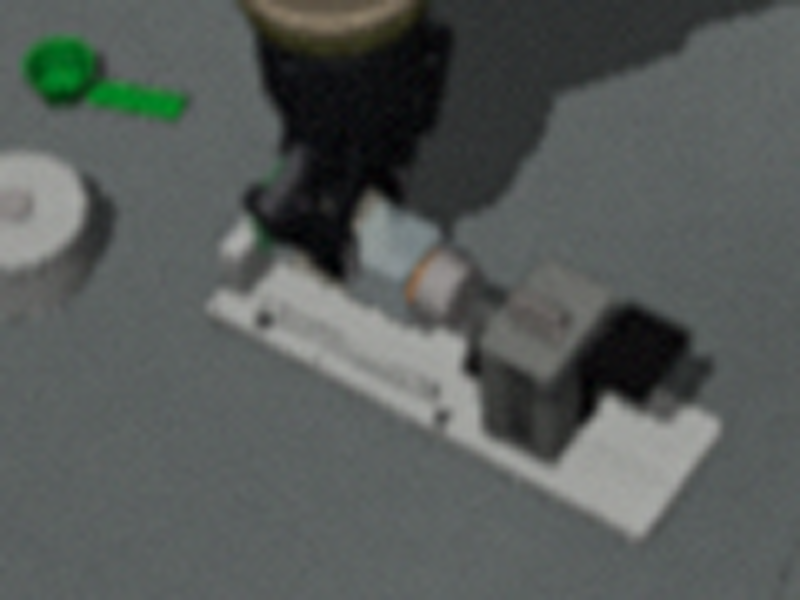

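Cap face is at about +56 mm, so the tube centre is within about 1 mm of the cradle centre, and about 1.3 mm off sideways, which I correct. Lowering.

Call:
move_arm(
  increments=[
    {"offset":[0,0.015,-0.0015],"yaw":0,"jaw":200},
    {"offset":[0,0.03,-0.0015],"yaw":0,"jaw":200},
    {"offset":[0,0.038,-0.0015],"yaw":0,"jaw":200},
    {"offset":[0,0.042,-0.0015],"yaw":0,"jaw":200},
    {"offset":[0,0.043,-0.0015],"yaw":0,"jaw":200},
    {"offset":[0,0.043,-0.0015],"yaw":0,"jaw":200},
    {"offset":[0,0.043,-0.0015],"yaw":0,"jaw":200},
  ],
)

```text
clock: 6.97
position: [0.582, 0.0439, 0.0596]
ee_rot: [-0.702, 0.074, -0.077, 0.704]
ft_force: [-0.0, -0.3, -0.4]
grip_width: 0.412
```

```bash
python3 m.py s5.png
```

```text
t 6.97 p [0.582  0.0439 0.0596] y [ 0.005  0.002 -1.   ] xhead -12.31 zhead 77.69 F [-0.02 -0.26 -0.43] w 0.412 q [ 0.49  0.55 -0.8   1.74  0.45  1.04  0.88]
t 6.97 p [0.582  0.0439 0.0596] y [ 0.005  0.002 -1.   ] xhead -12.31 zhead 77.69 F [-0.02 -0.26 -0.43] w 0.412 q [ 0.49  0.55 -0.8   1.74  0.45  1.04  0.88]
offset [-0.001   0.0005 -0.0001]
cap pts 156 s pct [41.4 55.3 63.5 70.8] t pct [-31.5 -26.3 -10.   18.5  27.6] z [0.029 0.051 0.064]
top z/t range by s [(25, 19, np.float64(0.065), np.float64(-27.0), np.float64(27.0)), (29, 26, np.float64(0.063), np.float64(-28.0), np.float64(22.0)), (33, 17, np.float64(0.064), np.float64(-27.0), np.float64(28.0)), (37, 15, np.float64(0.059), np.float64(-27.0), np.float64(11.0)), (41, 17, np.float64(0.064), np.float64(-27.0), np.float64(27.0)), (45, 13, np.float64(0.059), np.float64(-18.0), np.float64(12.0)), (49, 17, np.float64(0.064), np.float64(-31.0), np.float64(24.0)), (53, 21, np.float64(0.059), np.float64(-17.0), np.float64(13.0)), (57, 5, np.float64(0.056), np.float64(-19.0), np.float64(-7.0)), (61, 5, np.float64(0.053), np.float64(-20.0), np.float64(-8.0)), (65, 0), (69, 1, np.float64(0.03), np.float64(-25.0), np.float64(-25.0)), (73, 0)]
```

View pics/s5.png

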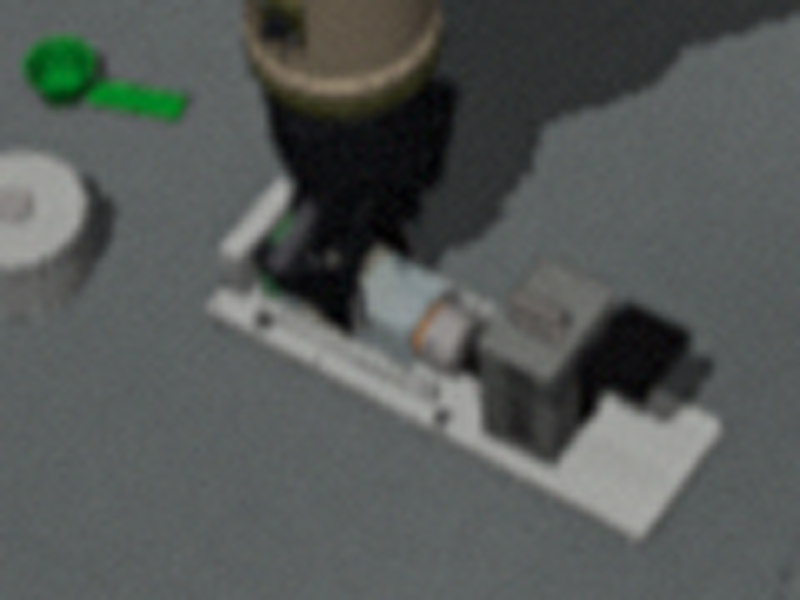

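The tube sits between the rails with its green base at the stop and cap (445,335) just before the pad; no side forces. Lower 1 mm and release.

Call:
move_arm(
  increments=[
    {"offset":[0,0.001,0],"yaw":0,"jaw":200},
    {"offset":[0,0.001,0],"yaw":0,"jaw":150},
    {"offset":[0,0.001,0],"yaw":0,"jaw":100},
    {"offset":[0,0.001,0],"yaw":0,"jaw":40},
    {"offset":[0,0.001,0],"yaw":0,"jaw":40},
    {"offset":[0,0.001,0],"yaw":0,"jaw":40},
    {"offset":[0,0.001,0],"yaw":0,"jaw":40},
    {"offset":[0,-0.03,0],"yaw":0,"jaw":40},
    {"offset":[0,-0.06,0],"yaw":0,"jaw":40},
    {"offset":[0,-0.09,0],"yaw":0,"jaw":40},
  ],
)

```text
clock: 7.85
position: [0.5811, 0.0438, 0.1506]
ee_rot: [-0.702, 0.074, -0.077, 0.704]
ft_force: [1.0, -0.2, -0.6]
grip_width: 0.842
```

```bash
sed -i 's/^zb=.*/zb=.022/' m.py; python3 m.py s6.png; python3 -c "
from h import *
off([.4355,.0765,.15])"
```

```text
t 7.85 p [0.5811 0.0438 0.1506] y [ 0.004  0.002 -1.   ] xhead -12.29 zhead 77.71 F [ 1.04 -0.19 -0.55] w 0.842 q [ 0.54  0.45 -0.86  1.66  0.36  1.19  0.95]
t 7.85 p [0.5811 0.0438 0.1506] y [ 0.004  0.002 -1.   ] xhead -12.29 zhead 77.71 F [ 1.04 -0.19 -0.55] w 0.842 q [ 0.54  0.45 -0.86  1.66  0.36  1.19  0.95]
offset [-0.0005  0.0916 -0.0001]
cap pts 161 s pct [40.1 54.8 61.  63.9] t pct [-28.5 -25.   -9.1  22.1  26.6] z [0.029 0.051 0.063]
top z/t range by s [(25, 26, np.float64(0.063), np.float64(-25.0), np.float64(25.0)), (29, 22, np.float64(0.064), np.float64(-26.0), np.float64(24.0)), (33, 17, np.float64(0.061), np.float64(-25.0), np.float64(27.0)), (37, 17, np.float64(0.059), np.float64(-28.0), np.float64(11.0)), (41, 16, np.float64(0.059), np.float64(-28.0), np.float64(25.0)), (45, 15, np.float64(0.06), np.float64(-28.0), np.float64(12.0)), (49, 17, np.float64(0.059), np.float64(-28.0), np.float64(25.0)), (53, 21, np.float64(0.065), np.float64(-19.0), np.float64(13.0)), (57, 6, np.float64(0.052), np.float64(-12.0), np.float64(-2.0)), (61, 4, np.float64(0.044), np.float64(-24.0), np.float64(-8.0)), (65, 0), (69, 0), (73, 0)]
t 7.9 p [0.584  0.0446 0.157 ] y [ 0.012  0.003 -1.   ] xhead -12.29 zhead 77.72 F [3.7 1.1 5.7] w 0.843 q [ 0.54  0.44 -0.86  1.66  0.36  1.2   0.95]
offset [-0.1519  0.0053 -0.0005]
```

View pics/s6.png

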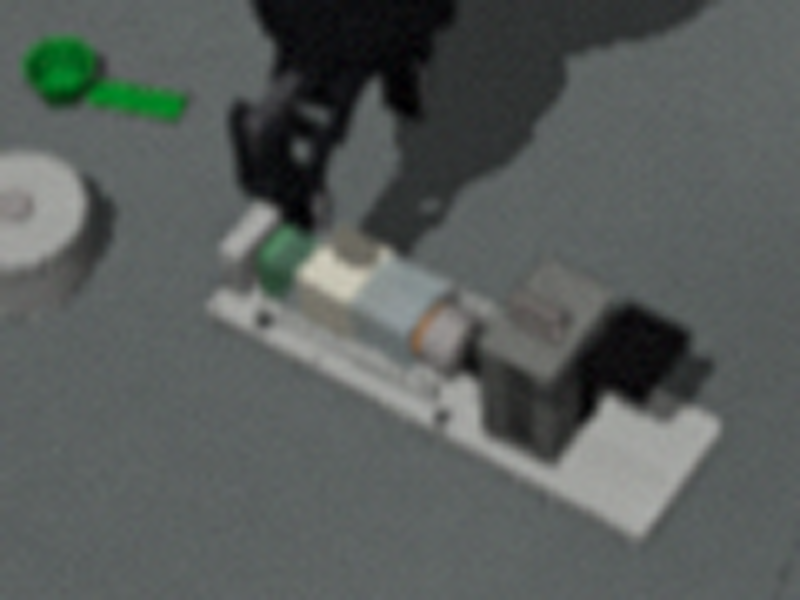

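The tube lies flat in the cradle, green base by the stop (285,265) and cap (445,335) facing the pad, and the fingers are clear. Moving up and over to the lever with jaws shut.

Call:
move_arm(
  increments=[
    {"offset":[-0.01,-0.03,0],"yaw":0,"jaw":255},
    {"offset":[-0.04,-0.04,0],"yaw":0,"jaw":255},
    {"offset":[-0.07,-0.04,0],"yaw":0,"jaw":255},
    {"offset":[-0.1,-0.04,0],"yaw":0,"jaw":255},
    {"offset":[-0.13,-0.04,0],"yaw":0,"jaw":255},
    {"offset":[-0.152,-0.04,0],"yaw":0,"jaw":255},
    {"offset":[-0.152,-0.03,0],"yaw":0,"jaw":255},
    {"offset":[-0.152,-0.015,0],"yaw":0,"jaw":255},
    {"offset":[-0.152,-0.01,0],"yaw":0,"jaw":255},
    {"offset":[-0.152,-0.01,0],"yaw":0,"jaw":255},
  ],
)

```text
clock: 8.73
position: [0.4348, 0.0768, 0.1642]
ee_rot: [-0.702, 0.072, -0.079, 0.704]
ft_force: [-0.5, 0.1, -0.3]
grip_width: -0.002
```

```bash
python3 m.py s7.png; python3 -c "
from h import *
off([.4355,.0765,.132])"
```

```text
t 8.73 p [0.4348 0.0768 0.1642] y [ 0.01   0.003 -1.   ] xhead -12.28 zhead 77.72 F [-0.5   0.07 -0.31] w -0.002 q [ 0.72  0.06 -1.    1.99  0.05  1.11  1.05]
t 8.73 p [0.4348 0.0768 0.1642] y [ 0.01   0.003 -1.   ] xhead -12.28 zhead 77.72 F [-0.5   0.07 -0.31] w -0.002 q [ 0.72  0.06 -1.    1.99  0.05  1.11  1.05]
offset [ 0.1488  0.1066 -0.0015]
cap pts 163 s pct [42.1 54.9 62.  69.5] t pct [-29.2 -25.7  -8.8  24.4  30.5] z [0.029 0.05  0.063]
top z/t range by s [(25, 20, np.float64(0.062), np.float64(-26.0), np.float64(31.0)), (29, 26, np.float64(0.065), np.float64(-28.0), np.float64(27.0)), (33, 18, np.float64(0.064), np.float64(-26.0), np.float64(27.0)), (37, 13, np.float64(0.06), np.float64(-25.0), np.float64(11.0)), (41, 18, np.float64(0.061), np.float64(-28.0), np.float64(24.0)), (45, 11, np.float64(0.06), np.float64(-27.0), np.float64(25.0)), (49, 27, np.float64(0.06), np.float64(-29.0), np.float64(25.0)), (53, 18, np.float64(0.061), np.float64(-21.0), np.float64(15.0)), (57, 6, np.float64(0.053), np.float64(-14.0), np.float64(-6.0)), (61, 4, np.float64(0.049), np.float64(-20.0), np.float64(-9.0)), (65, 1, np.float64(0.029), np.float64(-18.0), np.float64(-18.0)), (69, 1, np.float64(0.03), np.float64(-17.0), np.float64(-17.0)), (73, 0)]
t 8.78 p [0.4352 0.077  0.1649] y [ 0.011  0.003 -1.   ] xhead -12.27 zhead 77.73 F [-0.52 -0.23  0.95] w -0.001 q [ 0.72  0.06 -1.    1.99  0.05  1.11  1.05]
offset [ 0.0001  0.0329 -0.0006]
```

View pics/s7.png

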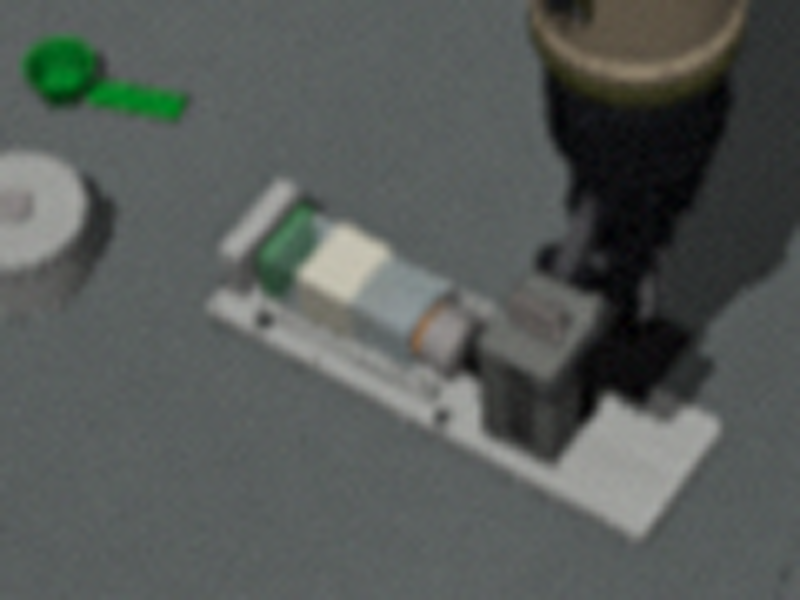

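Tube still well seated; closed fingers stand above the black paddle, behind the housing. Descending gently to find contact.

Call:
move_arm(
  increments=[
    {"offset":[-0.002,0.015,-0.0005],"yaw":0,"jaw":255},
    {"offset":[-0.002,0.028,-0.0005],"yaw":0,"jaw":255},
    {"offset":[-0.002,0.034,-0.0005],"yaw":0,"jaw":255},
    {"offset":[-0.002,0.036,-0.0005],"yaw":0,"jaw":255},
    {"offset":[-0.002,0.036,-0.0005],"yaw":0,"jaw":255},
    {"offset":[-0.002,0.036,-0.0005],"yaw":0,"jaw":255},
  ],
)

```text
clock: 9.28
position: [0.434, 0.0773, 0.1295]
ee_rot: [-0.701, 0.072, -0.079, 0.705]
ft_force: [-0.4, 0.4, 0.7]
grip_width: -0.003
```

```bash
python3 -c "
from h import *
state()"
```

```text
t 9.28 p [0.434  0.0773 0.1295] y [ 0.011  0.004 -1.   ] xhead -12.26 zhead 77.74 F [-0.42  0.39  0.66] w -0.003 q [ 0.7   0.12 -1.    2.04  0.11  1.03  1.  ]
```

Steps of 2 mm per call to find contact.

Call:
move_arm(
  increments=[
    {"offset":[0,0.0015,0],"yaw":0,"jaw":255},
    {"offset":[0,0.0015,0],"yaw":0,"jaw":255},
    {"offset":[0,0.0015,0],"yaw":0,"jaw":255},
  ],
)

```text
clock: 9.53
position: [0.4343, 0.0773, 0.1284]
ee_rot: [-0.701, 0.071, -0.08, 0.705]
ft_force: [0.0, 0.2, -0.2]
grip_width: -0.003
```

Call:
move_arm(
  increments=[
    {"offset":[0,0.0015,0],"yaw":0,"jaw":255},
    {"offset":[0,0.0015,0],"yaw":0,"jaw":255},
    {"offset":[0,0.0015,0],"yaw":0,"jaw":255},
  ],
)

```text
clock: 9.78
position: [0.4345, 0.0773, 0.1271]
ee_rot: [-0.701, 0.071, -0.08, 0.705]
ft_force: [-0.1, -0.6, 3.0]
grip_width: 0.001
```

Call:
move_arm(
  increments=[
    {"offset":[0,0.0015,0],"yaw":0,"jaw":255},
    {"offset":[0,0.0015,0],"yaw":0,"jaw":255},
    {"offset":[0,0.0015,0],"yaw":0,"jaw":255},
  ],
)

```text
clock: 10.03
position: [0.4345, 0.0774, 0.1258]
ee_rot: [-0.701, 0.071, -0.08, 0.705]
ft_force: [-1.6, -1.0, 4.5]
grip_width: -0.002
```

Contact at z ≈ 0.127, as expected. The clicks should come at about z 0.115, 0.103 and 0.091. Push smoothly to about 28 mm.

Call:
move_arm(
  increments=[
    {"offset":[0,0.004,0],"yaw":0,"jaw":255},
    {"offset":[0,0.008,0],"yaw":0,"jaw":255},
    {"offset":[0,0.009,0],"yaw":0,"jaw":255},
  ],
)

```text
clock: 10.28
position: [0.4346, 0.0774, 0.1165]
ee_rot: [-0.701, 0.071, -0.08, 0.705]
ft_force: [0.3, 0.2, 3.6]
grip_width: -0.001
```

Call:
move_arm(
  increments=[
    {"offset":[0,0.002,0],"yaw":0,"jaw":255},
    {"offset":[0,0.004,0],"yaw":0,"jaw":255},
    {"offset":[0,0.004,0],"yaw":0,"jaw":255},
  ],
)

```text
clock: 10.53
position: [0.4346, 0.0774, 0.1126]
ee_rot: [-0.701, 0.071, -0.08, 0.705]
ft_force: [-2.8, -1.2, 6.9]
grip_width: 0.0
```

Call:
move_arm(
  increments=[
    {"offset":[0,0.004,0],"yaw":0,"jaw":255},
    {"offset":[0,0.008,0],"yaw":0,"jaw":255},
    {"offset":[0,0.009,0],"yaw":0,"jaw":255},
    {"offset":[0,0.009,0],"yaw":0,"jaw":255},
  ],
)

```text
clock: 10.87
position: [0.4346, 0.0774, 0.1035]
ee_rot: [-0.701, 0.072, -0.079, 0.705]
ft_force: [-0.5, -0.1, 2.0]
grip_width: -0.001
```

```bash
python3 -c "
from h import *
state()"
```

```text
t 10.87 p [0.4346 0.0774 0.1035] y [ 0.012  0.003 -1.   ] xhead -12.26 zhead 77.75 F [-0.46 -0.12  2.  ] w -0.001 q [ 0.67  0.17 -0.99  2.06  0.17  0.98  0.95]
```

Call:
move_arm(
  increments=[
    {"offset":[0,0.003,0],"yaw":0,"jaw":255},
    {"offset":[0,0.004,0],"yaw":0,"jaw":255},
    {"offset":[0,0.004,0],"yaw":0,"jaw":255},
    {"offset":[0,0.004,0],"yaw":0,"jaw":255},
  ],
)

```text
clock: 11.2
position: [0.4347, 0.0774, 0.0997]
ee_rot: [-0.702, 0.072, -0.079, 0.705]
ft_force: [-3.0, -0.3, 8.3]
grip_width: -0.003
```

Call:
move_arm(
  increments=[
    {"offset":[0,0.003,0],"yaw":0,"jaw":255},
    {"offset":[0,0.005,0],"yaw":0,"jaw":255},
    {"offset":[0,0.005,0],"yaw":0,"jaw":255},
    {"offset":[0,0.005,0],"yaw":0,"jaw":255},
  ],
)

```text
clock: 11.53
position: [0.4347, 0.0774, 0.0949]
ee_rot: [-0.702, 0.072, -0.079, 0.704]
ft_force: [-2.9, 0.3, 6.8]
grip_width: -0.001
```

Call:
move_arm(
  increments=[
    {"offset":[0,0.0015,0],"yaw":0,"jaw":255},
    {"offset":[0,0.002,0],"yaw":0,"jaw":255},
    {"offset":[0,0.002,0],"yaw":0,"jaw":255},
    {"offset":[0,0.002,0],"yaw":0,"jaw":255},
  ],
)

```text
clock: 11.87
position: [0.4346, 0.0774, 0.0931]
ee_rot: [-0.702, 0.072, -0.079, 0.704]
ft_force: [-2.6, -0.6, 8.2]
grip_width: 0.001
```

```bash
python3 -c "
from h import *
state()"
```

```text
t 11.87 p [0.4346 0.0774 0.0931] y [ 0.011  0.003 -1.   ] xhead -12.26 zhead 77.74 F [-2.63 -0.6   8.21] w 0.001 q [ 0.65  0.19 -0.98  2.07  0.2   0.96  0.93]
```

Travel is about 34 mm. Now 1 mm steps until the force jumps.

Call:
move_arm(
  increments=[
    {"offset":[0,0.001,0],"yaw":0,"jaw":255},
    {"offset":[0,0.001,0],"yaw":0,"jaw":255},
    {"offset":[0,0.001,0],"yaw":0,"jaw":255},
  ],
)

```text
clock: 12.12
position: [0.4347, 0.0774, 0.0924]
ee_rot: [-0.702, 0.072, -0.079, 0.704]
ft_force: [-3.9, -1.0, 7.8]
grip_width: -0.0
```

Call:
move_arm(
  increments=[
    {"offset":[0,0.001,0],"yaw":0,"jaw":255},
    {"offset":[0,0.001,0],"yaw":0,"jaw":255},
    {"offset":[0,0.001,0],"yaw":0,"jaw":255},
  ],
)

```text
clock: 12.37
position: [0.4347, 0.0774, 0.0917]
ee_rot: [-0.702, 0.072, -0.079, 0.704]
ft_force: [-3.9, -1.4, 10.1]
grip_width: 0.005
```

Call:
move_arm(
  increments=[
    {"offset":[0,0.001,0],"yaw":0,"jaw":255},
    {"offset":[0,0.001,0],"yaw":0,"jaw":255},
    {"offset":[0,0.001,0],"yaw":0,"jaw":255},
  ],
)

```text
clock: 12.62
position: [0.4346, 0.0775, 0.0912]
ee_rot: [-0.702, 0.072, -0.079, 0.704]
ft_force: [-4.7, -1.8, 13.6]
grip_width: -0.001
```

```bash
python3 m.py s8.png; python3 -c "
from h import *
state()"
```

```text
t 12.62 p [0.4346 0.0775 0.0912] y [ 0.01   0.001 -1.   ] xhead -12.26 zhead 77.74 F [-4.69 -1.76 13.6 ] w -0.001 q [ 0.65  0.2  -0.98  2.07  0.2   0.96  0.92]
t 12.62 p [0.4346 0.0775 0.0912] y [ 0.01   0.001 -1.   ] xhead -12.26 zhead 77.74 F [-4.69 -1.76 13.6 ] w -0.001 q [ 0.65  0.2  -0.98  2.07  0.2   0.96  0.92]
offset [ 0.1498  0.0336 -0.0017]
cap pts 143 s pct [42.6 53.9 57.7 68.2] t pct [-30.5 -24.9  -7.8  23.1  25.5] z [0.029 0.049 0.061]
top z/t range by s [(25, 23, np.float64(0.062), np.float64(-28.0), np.float64(23.0)), (29, 14, np.float64(0.057), np.float64(-28.0), np.float64(25.0)), (33, 14, np.float64(0.06), np.float64(-17.0), np.float64(24.0)), (37, 16, np.float64(0.058), np.float64(-31.0), np.float64(24.0)), (41, 18, np.float64(0.06), np.float64(-28.0), np.float64(25.0)), (45, 20, np.float64(0.059), np.float64(-24.0), np.float64(25.0)), (49, 16, np.float64(0.057), np.float64(-28.0), np.float64(24.0)), (53, 16, np.float64(0.057), np.float64(-14.0), np.float64(9.0)), (57, 4, np.float64(0.044), np.float64(-21.0), np.float64(-4.0)), (61, 1, np.float64(0.029), np.float64(-24.0), np.float64(-24.0)), (65, 1, np.float64(0.028), np.float64(-21.0), np.float64(-21.0)), (69, 0), (73, 0)]
t 12.67 p [0.4346 0.0775 0.0912] y [ 0.01   0.001 -1.   ] xhead -12.26 zhead 77.74 F [-5.77 -0.89 12.85] w 0.003 q [ 0.65  0.2  -0.98  2.07  0.2   0.96  0.92]
```

View pics/s8.png

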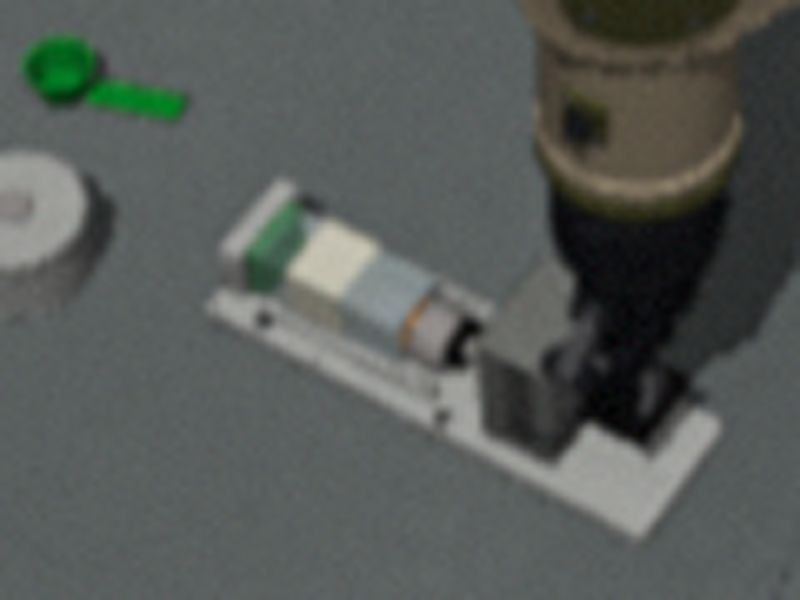

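Force rose from 8 to 13.6 N at z 0.0912, which is 36 mm of travel: the third click. The tube rests against the stop and the black pad presses the cap (465,340). Hold half a second and recheck.

Call:
move_arm(
  increments=[
    {"offset":[0,0.0006,0],"yaw":0,"jaw":255},
    {"offset":[0,0.0006,0],"yaw":0,"jaw":255},
    {"offset":[0,0.0006,0],"yaw":0,"jaw":255},
    {"offset":[0,0.0006,0],"yaw":0,"jaw":255},
    {"offset":[0,0.0006,0],"yaw":0,"jaw":255},
    {"offset":[0,0.0006,0],"yaw":0,"jaw":255},
    {"offset":[0,0.0006,0],"yaw":0,"jaw":255},
    {"offset":[0,0.0006,0],"yaw":0,"jaw":255},
  ],
)

```text
clock: 13.33
position: [0.4347, 0.0775, 0.0912]
ee_rot: [-0.702, 0.072, -0.079, 0.704]
ft_force: [-5.4, -1.7, 13.8]
grip_width: -0.0
```

```bash
python3 -c "
from h import *
for i in range(3): manip.camera('side'); o,R=state()
p=o['position'][2]; print('joint speed',abs(o['joint_velocities']).max())
assert .0875<p<.0945 and o['ft_force'][2]>4
print(manip.hand_in()); state()"
```

```text
t 13.38 p [0.4347 0.0775 0.0912] y [ 0.01   0.001 -1.   ] xhead -12.26 zhead 77.74 F [-4.88 -1.17 14.33] w 0.002 q [ 0.65  0.2  -0.98  2.07  0.2   0.96  0.92]
t 13.43 p [0.4347 0.0775 0.0912] y [ 0.01   0.001 -1.   ] xhead -12.26 zhead 77.74 F [-5.17 -0.58 13.88] w -0.001 q [ 0.65  0.2  -0.98  2.07  0.2   0.96  0.92]
t 13.48 p [0.4347 0.0775 0.0912] y [ 0.01   0.001 -1.   ] xhead -12.26 zhead 77.74 F [-5.07 -0.91 13.69] w 0.0 q [ 0.65  0.2  -0.98  2.07  0.2   0.96  0.92]
joint speed 0.002503879091481422
the job is handed in; nothing more can be done
None
the job is handed in; nothing more can be done
```

The tube is in the press cradle with its cap facing the pad, let go, and the lever was at its third click, held down, when I handed the job in at about 13.5 s. The hand-in gives no verdict.

- **Tube:** before I pressed the lever, it lay flat in the cradle, about 1 mm off centre lengthwise. In the last picture it rests against the stop with the pad on the cap, and no part of the gripper near it.
- **Lever:** the fingers touched the paddle at z ≈ 0.127. The force rose from about 8 N to 13.7 N at z 0.0912, about 36 mm of travel, which fits the third click. The arm held still there with the jaws shut.
- **Bystanders:** I moved nothing near the tin, scoop or spoon. The tin and scoop look unmoved in the last picture; I didn't look at the spoon again.
- **Disagreements and limits:**
  - The cameras and networks differed by up to about 7 mm on the cradle and lever positions, so I used the base-plate fit. The fit of the tube in the cradle and the contact height both agreed with it.
  - There was about 5 N of sideways force at the end, probably finger friction on the paddle.
  - I did not read the pointer marks on the housing.

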